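# Unclamp the instrument steriliser, try its lid, free it if it is caught, and hold it open

## Robot

A 6-joint arm with a two-finger parallel gripper is mounted at the origin on a cart in front of the work surface, level with it; the furniture and walls round the work are solid. World frame = base frame: x ahead of the robot, y to its left, z up, the work surface at z = 0. Lengths are in mm, angles in rad, forces in N, time in s.
With the tool pointing down it reaches from about 350 to 725 mm from the base axis. Payload 4.3 kg.
Tool frame: the origin (TCP) lies at the very end of the fingers, on their centre line; the grasp point (between the pads) lies 19 mm behind it; z points along the fingers, y is the direction in which the jaws open and shut (so a half turn about z gives the same grasp; the last joint's range is limited). The gripper opens to 85 mm and grips with 20 to 120 N. Pads are 22 mm wide; open, the fingers measure 114 mm over their backs; the gripper's body (76 mm by 85 mm) begins 54 mm behind the grasp point. The pads swing forward as they close: fully open they stand 13 mm farther back than shut.
Start: joints at [1.029, 0.377, 0.081, 1.274, 0, 1.46], TCP at [240.653, 522.258, 231.329] pointing down, gripper open.
Joint ranges: [-2.72, 2.72], [-0.84, 1.66], [-1.02, 1.22], [-1.77, 2.12], [-1.37, 1.28], [-3.14, 3.14]. Speed limits (rad/s): [2.57, 2.57, 3.14, 3.14, 3.14, 3.14].

## Interface

Orientations are given as a rotation vector (axis times angle).
In Python, from bench import ctrl, get_image, camera_info gives the robot as it stands.
- The arm moves only by the tool jog_arm, never from a script. Its argument "series" is a list that holds one entry, the list of rows, each a list of 6 numbers: the shift along the world's x, y, z in mm, then the turn, a rotation vector about the world's x, y, z in rad. In form: [[[dx, dy, dz, rx, ry, rz], ...]]. A call has 1 to 12 rows; each row is the pose to reach, as a shift and turn from the pose commanded when the call began; what a row does not reach only later rows make up. A row lasts 1/10 s, in which the tool goes at most 50 mm and 8.59 degrees, less where a joint would pass 70% of its speed; a pose out of reach is approached as far as the arm can. A call with a gripper value outside its range is refused whole. "fingers" is the opening, from 0 (shut) to 1 (fully open), set as the call begins (left out, the last holds). The fingers move at their own pace and stop on an object; "grip_force" is the grip in N (left out, the last holds). Time passes only in rows, so rows that repeat a pose let the fingers close. It gives the time, the measured TCP pose, the force and the opening at its end, in the units of the state.
- ctrl.state(): the state, without advancing time (a new reading comes with each control period).
- get_image(name): name is "scene" or "top"; returns the picture (384x512x3 uint8, red, green, blue); there is no depth.
- camera_info(name): a dict with "fx", "fy", "cx", "cy" (pixels), "k1" (the pictures are not rectified: a ray, as slopes to the right and down, at radius r is drawn at 1 + k1 r^2 times it, then the intrinsics apply), "rvec" (rotation vector, rad) and "tvec" (3), from world to camera coordinates, as OpenCV has them. Camera axes: x right, y down, z forward; pixel columns grow to the right and rows downward; lengths in mm; the calibration is good to about 2 mm. A picture is of the moment at which its call begins. camera_info takes no time and is no camera call.
- ctrl.finish_job(): hands the job in, once; it reports no verdict.
The state is a dict: "clock": time; "joints": joint angles; "joint_vel": joint speeds; "joint_efforts": joint torques, N m; "tcp_pos": TCP position; "orientation": TCP orientation; "wrist_force": force on the tool from outside, world axes, zero at the start; "moment": the same for the moment, N m; "width": finger opening in mm.
Only numpy, scipy, OpenCV 4.12 (cv2) and the standard library are available. Lean on these libraries where they do the work, as an engineer would, in place of code of your own. Each camera call takes 0.05 s, during which the arm holds its last target. There are 200 camera calls.

## Task

Open the small bench steriliser: wind its handwheel anticlockwise until it stops, so that the clamp is off the lid, then try the lid by tugging its black tab upwards before you touch the red release. Only if the lid proves to be caught, let go and press the red release button fully down, then lift again. Finish while holding the lid by its tab, still, about 35 degrees open, and leave the things standing around where they are.

Things in the scene. Friction and masses are not known exactly. Their poses are not given: they have to be found in the camera images.
- wheel_bar (a point): grip point of the handwheel: the centre of the black upright finger bar on top of the dark round handwheel (56 mm across), on the left of the steriliser's front deck. The bar is 54 mm long along this point's own x axis, 12 mm thick (y) and stands 29 mm clear above the wheel's disc; the point lies 22 mm above the disc and 7 mm below the bar's top, on the vertical turning axis, about 140 mm above the worktop.
- wheel (a joint): handwheel angle in rad, anticlockwise from above positive: 0 is fully clamped, 2.8 is the stop (clamp fully back). Starts between 0 and 0.3. At 0 the bar lies along the steriliser's x axis. It draws back a steel clamp bar that lies over the lid's front lip and holds the lid shut until about 2 rad.
- lid_tab (a point): grip point of the black upright finger tab that stands on the grey lid (146 x 206 x 10 mm) near the middle of its front edge: tab 28 mm long (own x, towards the hinge), 14 mm wide (own y, along the hinge), 39 mm tall; the point lies at mid width, 29 mm above the lid's top and 10 mm below the tab's top. It moves with the lid. Gripped across its width, the lid can swivel between the fingers.
- lid_hinge (a point): middle of the lid's hinge line at the back of the steriliser, fixed, about 93 mm above the worktop; own x axis points from the front of the steriliser to its back, own y axis lies along the hinge. The closed lid's tab point lies 124 mm in front of this point and 34 mm above it.
- lid (a joint): lid angle in rad: 0 closed, grows as the front edge rises, end stop 1.4. The lid weighs about 0.3 kg and falls shut when let go. If the hidden catch holds it, it rises only to about 0.045 rad when tugged (the last part against about 2 N more than its weight) and then stops dead; if not, it just lifts. Nothing shows beforehand which it is.
- release_top (a point): centre of the top face of the red round release button, 24 mm across, on the right of the front deck, about 107 mm above the worktop, 9 mm above its grey collar; the lid's front edge is at nearly the same height, 12 mm behind the button's centre.
- release (a joint): release button, m pressed down: 0 up, 0.007 fully down; sprung, about 1 N to start and 4 to 6 N fully down; springs back. Pressed fully down after the lid has been tugged and let fall, it throws the hidden catch off for good, and the lid can be lifted freely.
- telltale_top (a point): centre of the top of a small yellow telltale pin (8 mm across) in the front deck, in front of the red button; not to be handled.
- telltale (a joint): how far the yellow pin stands up, m: 0 at the start always; the catch draws it up by about 0.004 when the lid is tugged against the caught catch, and it stays up. It stays at 0 if the lid is not caught.
- steriliser: the whole white steriliser, 206 mm wide, 216 mm deep, about 98 mm high without wheel and tab; fixed to the worktop; origin on the worktop under its middle; its x axis points from its front (towards the robot) to its hinge at the back. It stands at varying places and angles.
- timer: white bench timer 60 x 64 x 18 mm, bystander, origin under its centre
- ballpoint: blue pen 145 mm long, bystander, origin under its centre
- coverslips: flat white and blue pack 62 x 88 x 22 mm, bystander, origin under its centre
- pot: white pot with blue cap, 38 mm across and 68 mm tall, bystander, origin under its centre
- cup: clear specimen cup with orange lid, 65 mm across and 71 mm tall, bystander, origin under its centre

How it is judged (in metres and radians):
On the way, in this order (a step that is already met when the one before it is completed fails the run):
1. the handwheel is wound back to its stop (within 0.3 rad) (value of joint wheel above 2.5 rad), for 0.1 s.
2. the lid is tried: raised at least 0.025 rad while gripped (value of joint lid above 0.025 rad and contact force between the fingers and steriliser above 0.5 N), for 0.1 s.
3. the lid is lifted well open (value of joint lid above 0.45 rad), for 0.2 s.
At the end, for the whole second after the job is handed in: The handwheel is at its open stop (over 2.45 rad of 2.8) and the fingers hold the lid by its tab, still, between 0.45 and 0.8 rad (26 to 46 degrees) open, short of its own stop, so that only the gripper carries it (value of joint wheel above 2.45 rad and value of joint lid between 0.45 and 0.8 rad and velocity of joint lid between -0.1 and 0.1 rad/s and contact force between the fingers and steriliser above 1 N and distance between the grasp point and lid_tab below 0.03 m); the arm keeps its last pose, push and grip.
It fails at once if the red release is pressed although the lid has not been tugged and found caught (value of joint release above 0.003 m and value of joint telltale below 0.001 m).
It fails at once if a bystander is pushed more than 3 cm (distance of any of timer, ballpoint, coverslips, pot, cup from where it was at the start of the episode above 0.03 m).
It also fails if it takes over 72 s, if anything falls off the work surface, if the arm or the gripper's body presses on something with over 40 N, if the wrist force passes 120 N, or if a joint passes its speed limit or range.

## Working session

There is one attempt and no reset: what is moved stays moved. The work goes in short steps, Python scripts to look and compute and a tool call to move; the robot and the scene stay as the last step left them, time stands still between calls to the robot, and variables do not carry over. Pictures are saved under pics/ and viewed, about 8 in all and at most 12, crops included, and the job is handed in when it is done.

Besides the shell and the picture viewer there is one more tool, called after "Emit:" as name(argument=value, ...), one argument or row to a line, values as JSON. jog_arm: Moves the arm, as the interface text tells. Its arguments: {"type":"object","properties":{"series":{"type":"array"},"fingers":{"type":"number"},"grip_force":{"type":"number"}},"required":["series"]}

```bash
mkdir -p pics; ls; python3 - <<'E'
from bench import ctrl,get_image,camera_info
import cv2,numpy as np
for n in("scene","top"):
    i=get_image(n);cv2.imwrite(f"pics/{n}0.png",i[:,:,::-1]);print(n,camera_info(n))
a=[cv2.imread(f"pics/{n}0.png") for n in("scene","top")]
for n,x in zip(("scene","top"),a): cv2.imwrite(f"pics/{n}0b.png",cv2.resize(x,(800,600),interpolation=cv2.INTER_CUBIC))
print(ctrl.state())
E
```

```text
pics
scene {'fx': 390.78996868258145, 'fy': 390.78996868258145, 'cx': 252.36423391697215, 'cy': 192.78259799322143, 'k1': -0.022015005159709812, 'rvec': array([ 2.1792262 , -0.8966262 ,  0.40864854]), 'tvec': array([-307.01714622,  342.59493431,  980.66440881])}
top {'fx': 347.74742939619506, 'fy': 347.74742939619506, 'cx': 256.57707081338447, 'cy': 195.53923628184234, 'k1': -0.007681065714201871, 'rvec': array([ 2.09268994, -2.14136707,  0.2070473 ]), 'tvec': array([  80.39380782,  523.05052336, 1400.74852728])}
{'clock': 0.1, 'joints': array([1.02867794e+00, 3.78007061e-01, 7.97820606e-02, 1.27443883e+00,
       2.03048068e-06, 1.46048929e+00]), 'joint_vel': array([ 0.00085361, -0.00159441,  0.00383103, -0.00075264, -0.00169936,
       -0.00164418]), 'joint_efforts': array([ 2.59401982e-03, -4.64695323e+01,  2.70581263e+01,  1.20180313e-02,
       -2.12083177e-05,  3.43730314e-06]), 'tcp_pos': array([240.33527815, 521.7077759 , 230.45333898]), 'orientation': array([-6.72901319e-01, -3.06806593e+00,  2.77721349e-03]), 'wrist_force': array([ 0.27371358, -1.30793561,  0.8179625 ]), 'moment': array([-0.00838385, -0.00515845, -0.03053496]), 'width': 85.03777368903027}
```

View pics/scene0b.png

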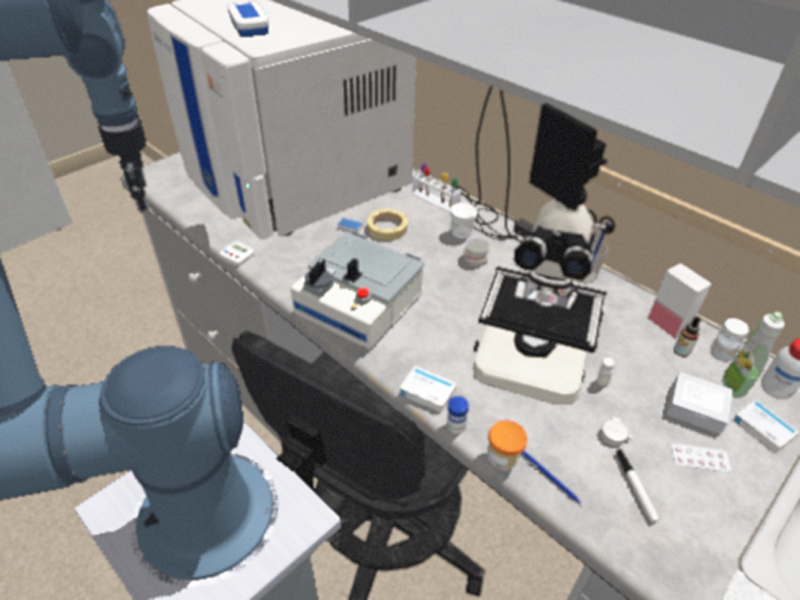

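View pics/top0b.png

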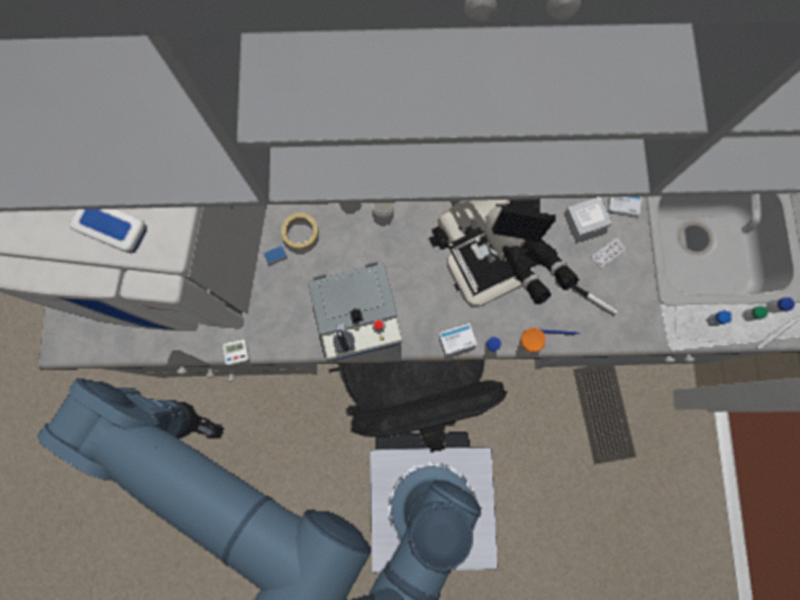

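The scene picture shows the steriliser at about (360,285) and the top picture at about (357,310). The wheel is at about (318,270) and (343,340), the tab at (353,268) and (357,316), and the button at (363,294) and (379,325). Next I zoom in on both.

```bash
python3 - <<'E'
import cv2,numpy as np
s=cv2.imread("pics/scene0.png")[145:225,183:273]; t=cv2.imread("pics/top0.png")[165:233,193:263]
a=cv2.resize(s,None,fx=8,fy=8,interpolation=cv2.INTER_CUBIC)[:600]
b=cv2.resize(t,None,fx=8,fy=8,interpolation=cv2.INTER_CUBIC)
cv2.imwrite("pics/sc.png",a);cv2.imwrite("pics/tc.png",b)
E
```

```text
(no output)
```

View pics/sc.png

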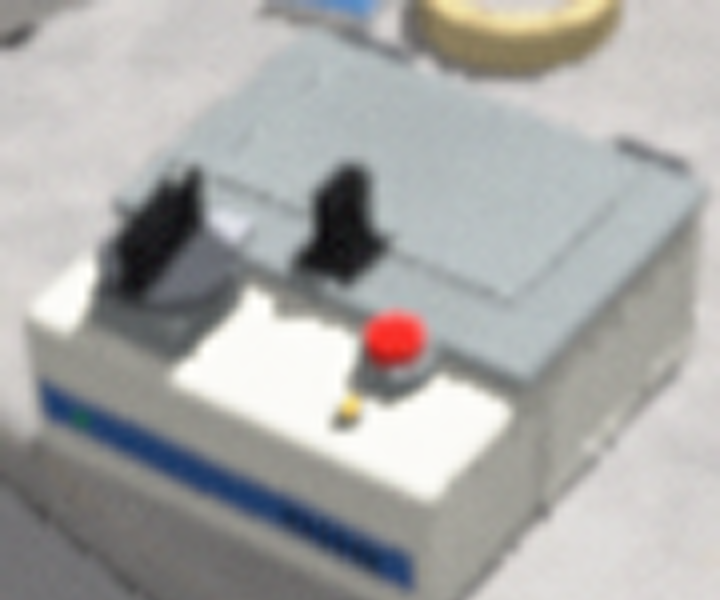

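View pics/tc.png

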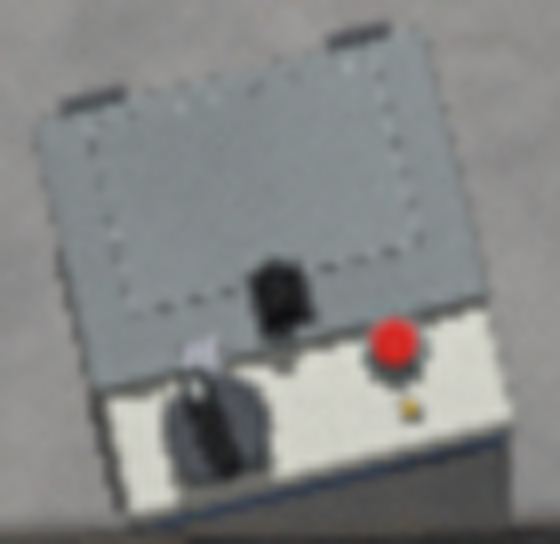

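The crops show the wheel bar, tab, red button, telltale and lid corners clearly. I triangulate each from the two views.

```bash
cat > h.py <<'E'
import numpy as np,cv2
from bench import camera_info
from scipy.optimize import least_squares
def proj(n,P):
    c=camera_info(n);K=np.array([[c['fx'],0,c['cx']],[0,c['fy'],c['cy']],[0,0,1]])
    return cv2.projectPoints(np.atleast_2d(P).astype(float),c['rvec'],c['tvec'],K,np.array([c['k1'],0,0,0,0.]))[0][:,0]
def tri(us,ut,g=(500,150,100)):
    r=least_squares(lambda p:np.r_[proj('scene',p)[0]-us,proj('top',p)[0]-ut],g)
    return r.x,np.sqrt(2*r.cost)
E
python3 - <<'E'
from h import *
S={'bar_top':(155,205),'tab_top':(342,170),'btn':(396,336),'tell':(349,407),'FR':(528,378),'FL':(120,205),'BR':(705,190),'BL':(310,35)}
T={'bar_top':(210,425),'tab_top':(277,283),'btn':(395,342),'tell':(410,407),'FR':(487,295),'FL':(97,388),'BR':(420,25),'BL':(42,130)}
P={}
for k in S:
    P[k],e=tri(np.array((183,145))+np.array(S[k])/8-.44,np.array((193,165))+np.array(T[k])/8-.44);print(k,P[k].round(1),round(e,2))
# pose fit of lid rectangle + button/tab
loc={'FL':(-146/2,103),'FR':(-146/2,-103),'BL':(73,103),'BR':(73,-103)}
def f(q,full=False):
    x,y,a,z=q;c,s=np.cos(a),np.sin(a);r=[]
    for k,(u,v) in loc.items():
        p=[x+c*u-s*v,y+s*u+c*v,z]
        r+=[proj('scene',p)[0]-(np.array((183,145))+np.array(S[k])/8-.44),proj('top',p)[0]-(np.array((193,165))+np.array(T[k])/8-.44)]
    return np.ravel(r)
r=least_squares(f,(550,150,0,98));print('lid c,yaw,z',r.x,f(r.x).round(1))
x,y,a,z=r.x;R=np.array([[np.cos(a),np.sin(a)],[-np.sin(a),np.cos(a)]])
for k in P: print(k,(R@(P[k][:2]-[x,y])).round(1),P[k][2].round(1))
# bar direction from top ends z=147
def ray(u,z,n='top'): return least_squares(lambda p:proj(n,[p[0],p[1],z])[0]-u,(500,150)).x
for n,e1,e2,o in(('top',(192,380),(230,470),(193,165)),('scene',(120,238),(192,170),(183,145))):
    A,B=[ray(np.array(o)+np.array(e)/8-.44,147,n) for e in(e1,e2)]
    d=A-B;print(n,A,B,np.hypot(*d),np.arctan2(d[1],d[0]),'mid',(A+B)/2)
E
```

```text
bar_top [424.  215.  145.1] 0.58
tab_top [492.9 182.7 142.5] 0.42
btn [468.9 127.  105.3] 0.52
tell [437.8 120.5  92. ] 0.49
FR [493.9  79.9  97.9] 0.88
FL [451.6 277.5  92. ] 0.68
BR [634.3 113.6  92.6] 0.19
BL [583.9 306.4  95.8] 0.36
lid c,yaw,z [5.42032111e+02 1.95353400e+02 2.31178034e-01 9.27904933e+01] [-1.7  0.3 -0.1  0.6 -0.   1.4  0.8 -0.5 -0.1 -0.6 -1.1 -1.3  1.  -0.1
  0.3 -0.5]
bar_top [-110.4   46.2] 145.1
tab_top [-50.7  -1. ] 142.5
btn [-86.9 -49.8] 105.3
tell [-118.6  -48.9] 92.0
FR [ -73.3 -101.4] 97.9
FL [-69.2 100.7] 92.0
BR [  71.1 -100.7] 92.6
BL [66.2 98.5] 95.8
top [444.32872045 224.42534721] [400.27070487 206.19256283] 47.68168581938894 0.39237660334871816 mid [422.29971266 215.30895502]
scene [401.32876233 206.6567218 ] [447.78843677 219.12073298] 48.102525128781316 -2.8794884641997083 mid [424.55859955 212.88872739]
```

Measured heights agree with the text: bar top 145 mm (147 expected), button 105 (107 expected), tab top 142 (137 expected). Steriliser yaw is about 0.23 and bar yaw about 0.33. I move above the wheel.

Emit:
jog_arm(
  series=[
    [[15,-26,0,0,0,0.063],[30,-51,0,0,0,0.127],[46,-77,0,0,0,0.19],[61,-103,0,0,0,0.253],[76,-128,0,0,0,0.317],[92,-154,0,0,0,0.38],[107,-180,0,0,0,0.443],[122,-205,0,0,0,0.507],[137,-231,0,0,0,0.57],[153,-257,0,0,0,0.633],[168,-282,0,0,0,0.7],[183,-308,0,0,0,0.76]],
  ],
  fingers=1,
  grip_force=40,
)

```text
clock: 1.3
tcp_pos: [423.8, 213.1, 230.9]
orientation: [0.517, -3.098, 0.0]
wrist_force: [1.2, -0.2, 0.3]
width: 85.4
```

Emit:
jog_arm(
  series=[
    [[0,0,-15,0,0,0],[0,0,-30,0,0,0],[0,0,-40,0,0,0],[0,0,-40,0,0,0],[0,0,-40,0,0,0]],
  ],
)

```text
clock: 1.8
tcp_pos: [423.3, 214.4, 191.3]
orientation: [0.514, -3.099, 0.0]
wrist_force: [1.0, 0.3, 1.2]
width: 85.8
```

```bash
python3 - <<'E'
from bench import ctrl,get_image,camera_info
import cv2
s=ctrl.state();print(s['clock'],s['joints'].round(3),s['tcp_pos'].round(1),s['orientation'].round(3),s['wrist_force'].round(1))
a=get_image("scene")[130:220,170:280];b=get_image("top")[140:240,180:270]
import numpy as np
a=cv2.resize(a,(440,360),interpolation=cv2.INTER_CUBIC);b=cv2.resize(b,(324,360),interpolation=cv2.INTER_CUBIC)
cv2.imwrite("pics/a1.png",np.hstack([a,b])[:,:,::-1])
E
```

```text
1.8 [ 0.335  0.193 -0.275  1.103  0.     0.006] [423.3 214.4 191.3] [ 0.514 -3.099  0.   ] [1.  0.3 1.2]
```

View pics/a1.png

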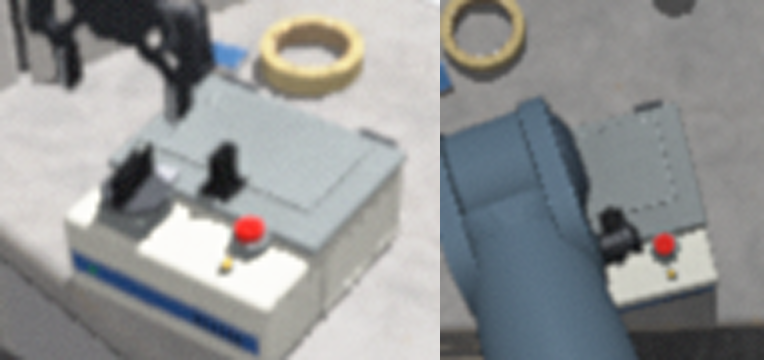

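The picture shows open fingers on both sides above the wheel, with the bar at (130,180) in the left half and nothing in the way. The last joint is at 0, so it has room for the 2.7 rad turn. I go down and close.

Emit:
jog_arm(
  series=[
    [[0,0,-20,0,0,0],[0,0,-40,0,0,0],[0,0,-55,0,0,0],[0,0,-66,0,0,0],[0,0,-66,0,0,0]],
  ],
)

```text
clock: 2.4
tcp_pos: [422.8, 214.1, 124.4]
orientation: [0.513, -3.097, 0.0]
wrist_force: [0.0, 0.1, -0.2]
width: 85.6
```

Emit:
jog_arm(
  series=[
    [[0,0,0,0,0,0],[0,0,0,0,0,0],[0,0,0,0,0,0],[0,0,0,0,0,0],[0,0,0,0,0,0],[0,0,0,0,0,0],[0,0,0,0,0,0],[0,0,0,0,0,0]],
  ],
  fingers=0,
  grip_force=40,
)

```text
clock: 3.2
tcp_pos: [423.8, 215.5, 125.8]
orientation: [-0.514, 3.098, 0.004]
wrist_force: [-2.3, 4.8, 4.5]
width: 11.2
```

Width 11 mm, so the bar is gripped, and the side force is small. I wind it.

Emit:
jog_arm(
  series=[
    [[0,1,0,0,0,0.1],[0,1,0,0,0,0.2],[0,1,0,0,0,0.3],[0,1,0,0,0,0.4],[0,1,0,0,0,0.5],[0,1,0,0,0,0.6],[0,1,0,0,0,0.7],[0,1,0,0,0,0.7]],
  ],
)

```text
clock: 4.0
tcp_pos: [424.4, 214.7, 125.8]
orientation: [-1.544, 2.735, -0.003]
wrist_force: [1.0, -2.1, 4.8]
width: 10.9
```

```bash
python3 - <<'E'
from bench import ctrl
s=ctrl.state();print({k:s[k].round(3) for k in('joints','tcp_pos','orientation','wrist_force','moment')})
E
```

```text
{'joints': array([ 0.336,  0.241, -0.393,  0.936, -0.002, -0.692]), 'tcp_pos': array([424.44 , 214.693, 125.843]), 'orientation': array([-1.544,  2.735, -0.003]), 'wrist_force': array([ 1.007, -2.072,  4.836]), 'moment': array([-0.227, -0.081,  0.086])}
```

Turning freely. I continue.

Emit:
jog_arm(
  series=[
    [[0,0,0,0,0,0.1],[0,0,0,0,0,0.2],[0,0,0,0,0,0.3],[0,0,0,0,0,0.4],[0,0,0,0,0,0.5],[0,0,0,0,0,0.6],[0,0,0,0,0,0.7],[0,0,0,0,0,0.8],[0,0,0,0,0,0.9],[0,0,0,0,0,1.0],[0,0,0,0,0,1.0]],
  ],
)

```text
clock: 5.1
tcp_pos: [426.0, 214.6, 125.9]
orientation: [-2.665, 1.662, -0.007]
wrist_force: [5.0, -2.5, 0.1]
width: 11.4
```

```bash
python3 - <<'E'
from bench import ctrl
s=ctrl.state();print({k:s[k].round(3) for k in('joints','tcp_pos','orientation','wrist_force','moment')})
E
```

```text
{'joints': array([ 0.336,  0.241, -0.392,  0.934, -0.003, -1.69 ]), 'tcp_pos': array([426.002, 214.649, 125.878]), 'orientation': array([-2.665,  1.662, -0.007]), 'wrist_force': array([ 5.048, -2.529,  0.146]), 'moment': array([-0.283, -0.886,  0.009])}
```

Emit:
jog_arm(
  series=[
    [[2,0,0,0,0,0.1],[2,0,0,0,0,0.2],[2,0,0,0,0,0.3],[2,0,0,0,0,0.4],[2,0,0,0,0,0.5],[2,0,0,0,0,0.6],[2,0,0,0,0,0.7],[2,0,0,0,0,0.8],[2,0,0,0,0,0.8]],
  ],
)

```text
clock: 6.0
tcp_pos: [426.9, 215.6, 125.9]
orientation: [-3.102, 0.494, -0.004]
wrist_force: [2.8, 1.8, 2.9]
width: 11.4
```

```bash
python3 - <<'E'
from bench import ctrl
s=ctrl.state();print({k:s[k].round(3) for k in('joints','tcp_pos','orientation','wrist_force','moment')})
E
```

```text
{'joints': array([ 0.335,  0.244, -0.388,  0.936, -0.   , -2.491]), 'tcp_pos': array([426.876, 215.6  , 125.875]), 'orientation': array([-3.102,  0.494, -0.004]), 'wrist_force': array([2.837, 1.799, 2.874]), 'moment': array([ 0.269, -0.455,  0.065])}
```

Emit:
jog_arm(
  series=[
    [[0,0,0,0,0,0.05],[0,0,0,0,0,0.1],[0,0,0,0,0,0.15],[0,0,0,0,0,0.2],[0,0,0,0,0,0.2]],
  ],
)

```text
clock: 6.5
tcp_pos: [426.9, 215.9, 125.9]
orientation: [-3.135, 0.184, -0.004]
wrist_force: [3.5, 2.8, 1.8]
width: 11.4
```

```bash
python3 - <<'E'
from bench import ctrl
s=ctrl.state();print({k:s[k].round(3) for k in('joints','tcp_pos','orientation','wrist_force','moment')})
E
```

```text
{'joints': array([ 0.335,  0.245, -0.388,  0.936,  0.   , -2.689]), 'tcp_pos': array([426.929, 215.883, 125.872]), 'orientation': array([-3.135,  0.184, -0.004]), 'wrist_force': array([3.461, 2.827, 1.847]), 'moment': array([ 0.574, -0.563, -0.271])}
```

Emit:
jog_arm(
  series=[
    [[0,0,0,0,0,0.05],[0,0,0,0,0,0.1],[0,0,0,0,0,0.13],[0,0,0,0,0,0.13]],
  ],
)

```text
clock: 6.9
tcp_pos: [427.0, 215.9, 126.0]
orientation: [-3.14, -0.016, -0.004]
wrist_force: [4.7, 3.2, 3.1]
width: 11.2
```

```bash
python3 - <<'E'
from bench import ctrl
s=ctrl.state();print({k:s[k].round(3) for k in('joints','tcp_pos','orientation','wrist_force','moment')})
E
```

```text
{'joints': array([ 3.350e-01,  2.440e-01, -3.880e-01,  9.360e-01,  1.000e-03,
       -2.817e+00]), 'tcp_pos': array([427.036, 215.88 , 126.028]), 'orientation': array([-3.14 , -0.016, -0.004]), 'wrist_force': array([4.674, 3.246, 3.058]), 'moment': array([ 0.802, -0.627, -2.325])}
```

The moment of −2.3 N·m shows the wheel is at its stop after a turn of 2.8 rad. I let go, lift, then unwind the wrist on the way to above the tab.

Emit:
jog_arm(
  series=[
    [[0,0,0,0,0,-0.03],[0,0,0,0,0,-0.03],[0,0,0,0,0,-0.03],[0,0,0,0,0,-0.03],[0,0,30,0,0,-0.03],[0,0,75,0,0,-0.03],[0,0,75,0,0,-0.03]],
  ],
  fingers=0.6,
)

```text
clock: 7.6
tcp_pos: [428.7, 216.3, 205.5]
orientation: [-3.139, 0.02, -0.013]
wrist_force: [0.5, -0.3, 1.4]
width: 51.2
```

Emit:
jog_arm(
  series=[
    [[6,-3,0,0,0,-0.13],[11,-6,0,0,0,-0.26],[17,-8,0,0,0,-0.39],[22,-11,0,0,0,-0.52],[28,-13,0,0,0,-0.65],[34,-16,0,0,0,-0.78],[39,-19,0,0,0,-0.91],[45,-21,0,0,0,-1.04],[51,-24,0,0,0,-1.17],[56,-27,0,0,0,-1.3],[61,-29,0,0,0,-1.43],[65,-31,0,0,0,-1.56]],
  ],
)

```text
clock: 8.8
tcp_pos: [490.4, 184.0, 199.6]
orientation: [2.212, -2.229, -0.001]
wrist_force: [-0.8, -0.6, -0.8]
width: 51.0
```

Emit:
jog_arm(
  series=[
    [[0,0,0,0,0,-0.13],[0,0,0,0,0,-0.26],[0,0,0,0,0,-0.39],[0,0,0,0,0,-0.52],[0,0,0,0,0,-0.65],[0,0,0,0,0,-0.78],[0,0,0,0,0,-0.91],[0,0,0,0,0,-1.04],[0,0,0,0,0,-1.17],[0,0,0,0,0,-1.3],[0,0,0,0,0,-1.33],[0,0,0,0,0,-1.33]],
  ],
)

```text
clock: 10.0
tcp_pos: [490.1, 184.1, 199.6]
orientation: [0.374, -3.118, 0.0]
wrist_force: [-0.3, -0.2, 0.0]
width: 51.3
```

```bash
python3 - <<'E'
from bench import ctrl,get_image
import cv2,numpy as np
from scipy.spatial.transform import Rotation as R
s=ctrl.state();print({k:s[k].round(3) for k in('clock','joints','tcp_pos','orientation','wrist_force','moment') if k!='clock'},s['width'])
y=R.from_rotvec(s['orientation']).as_matrix()[:,1];print('yaw_y',np.arctan2(y[1],y[0]))
a=get_image("scene")[130:230,170:290];cv2.imwrite("pics/a2.png",cv2.resize(a,None,fx=5,fy=5,interpolation=cv2.INTER_CUBIC)[:,:,::-1])
E
```

```text
{'joints': array([ 0.238,  0.285, -0.132,  1.155, -0.   , -0.   ]), 'tcp_pos': array([490.143, 184.1  , 199.642]), 'orientation': array([ 0.374, -3.118,  0.   ]), 'wrist_force': array([-0.32 , -0.153,  0.019]), 'moment': array([ 0.016, -0.017, -0.046])} 51.26578560862818
yaw_y 1.8093605886442068
```

View pics/a2.png

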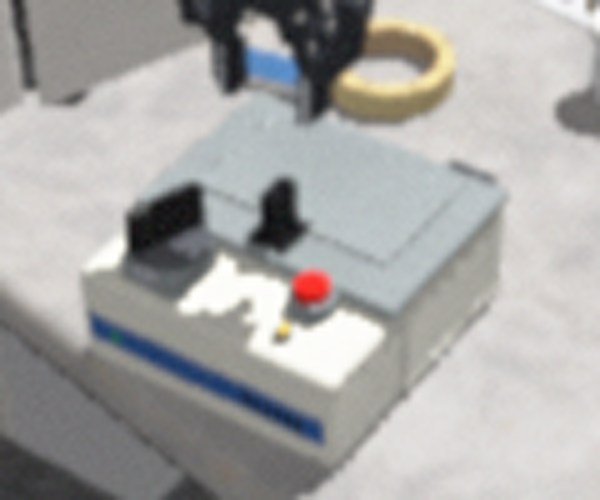

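The wheel bar at (165,220) stays turned back. The fingers stand above the tab at (280,210). I go down and grip it.

Emit:
jog_arm(
  series=[
    [[2,0,-25,0,0,0],[2,0,-50,0,0,0],[2,0,-70,0,0,0],[2,0,-82,0,0,0],[2,0,-89,0,0,0],[2,0,-89,0,0,0]],
  ],
)

```text
clock: 10.65
tcp_pos: [492.1, 184.1, 110.7]
orientation: [0.374, -3.118, 0.0]
wrist_force: [0.2, -0.6, 0.4]
width: 51.4
```

Emit:
jog_arm(
  series=[
    [[0,0,0,0,0,0],[0,0,0,0,0,0],[0,0,0,0,0,0],[0,0,0,0,0,0],[0,0,0,0,0,0],[0,0,0,0,0,0],[0,0,0,0,0,0]],
  ],
  fingers=0,
  grip_force=40,
)

```text
clock: 11.35
tcp_pos: [493.3, 185.3, 112.4]
orientation: [-0.373, 3.117, 0.004]
wrist_force: [-1.7, 5.1, 6.6]
width: 13.1
```

The tab is gripped at 13 mm. I tug gently upwards.

Emit:
jog_arm(
  series=[
    [[0,1,2,0,0,0],[1,1,4,0,0,0],[1,1,6,0,0,0],[1,1,6,0,0,0],[1,1,6,0,0,0]],
  ],
)

```text
clock: 11.85
tcp_pos: [494.3, 185.6, 116.5]
orientation: [-0.373, 3.119, 0.001]
wrist_force: [4.8, 4.8, -8.1]
width: 13.1
```

Emit:
jog_arm(
  series=[
    [[0,0,2,0,0,0],[1,0,4,0,0,0],[1,0,4,0,0,0],[1,0,4,0,0,0]],
  ],
)

```text
clock: 12.25
tcp_pos: [494.8, 185.7, 118.5]
orientation: [0.373, -3.118, -0.002]
wrist_force: [7.7, 6.0, -19.3]
width: 13.2
```

The lid rose about 6 mm (0.05 rad) and then stopped with about 19 N, so it is caught. I lower it, let go, lift clear, move above the button with fingers shut, and check the telltale.

Emit:
jog_arm(
  series=[
    [[-1,0,-4,0,0,0],[-2,-1,-8,0,0,0],[-2,-1,-10,0,0,0],[-2,-1,-10,0,0,0]],
  ],
)

```text
clock: 12.65
tcp_pos: [493.0, 185.3, 112.7]
orientation: [-0.373, 3.118, 0.004]
wrist_force: [-1.9, 5.5, 6.3]
width: 13.2
```

Emit:
jog_arm(
  series=[
    [[0,0,0,0,0,0],[0,0,0,0,0,0],[0,0,0,0,0,0],[0,0,0,0,0,0],[0,0,20,0,0,0],[0,0,50,0,0,0],[0,0,70,0,0,0],[0,0,70,0,0,0]],
  ],
  fingers=0.6,
)

```text
clock: 13.45
tcp_pos: [494.8, 184.6, 184.2]
orientation: [-0.373, 3.114, 0.001]
wrist_force: [0.4, -0.7, 0.5]
width: 51.3
```

Emit:
jog_arm(
  series=[
    [[-10,-20,0,0,0,0],[-20,-40,0,0,0,0],[-28,-58,0,0,0,0],[-28,-58,0,0,0,0],[-28,-58,0,0,0,0],[-28,-58,0,0,0,0],[-28,-58,0,0,0,0]],
  ],
  fingers=0,
)

```text
clock: 14.15
tcp_pos: [464.9, 126.8, 181.1]
orientation: [0.375, -3.119, -0.0]
wrist_force: [0.5, -0.1, -0.7]
width: 0.0
```

```bash
python3 - <<'E'
from bench import ctrl,get_image
import cv2
s=ctrl.state();print(s['tcp_pos'],s['wrist_force'],s['width'])
a=get_image("scene")[130:230,170:290];cv2.imwrite("pics/a3.png",cv2.resize(a,None,fx=6,fy=6,interpolation=cv2.INTER_CUBIC)[:,:,::-1])
from h import proj
print([(proj('scene',p)[0]-[170,130])*6 for p in([464,126,107],s['tcp_pos'],[437.8,120.5,92],[437.8,120.5,96])])
E
```

```text
[464.92247761 126.84362921 181.0599283 ] [ 0.51341211 -0.12693434 -0.6608982 ] 0.03747948702557795
[array([364.75198641, 342.55295451]), array([361.47056588, 230.41635249]), array([335.35516959, 392.99815761]), array([335.10589983, 387.34597529])]
```

View pics/a3.png

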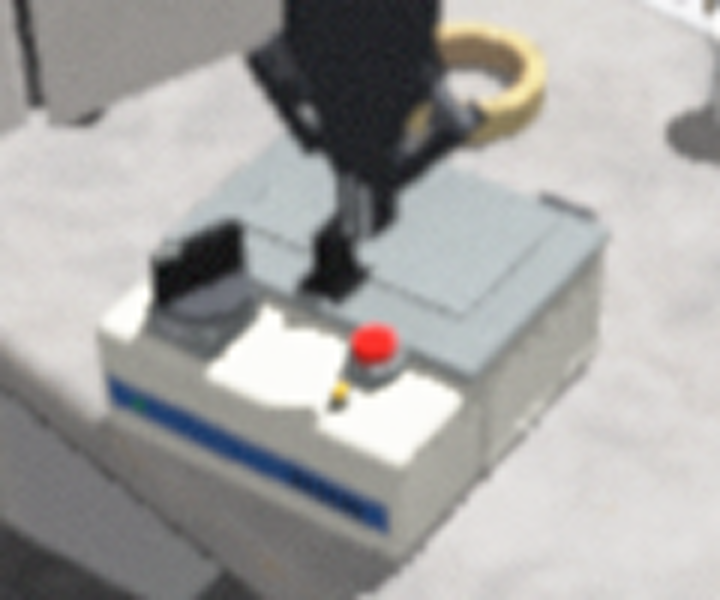

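```bash
python3 - <<'E'
import cv2,numpy as np
from bench import get_image
for im in(cv2.imread("pics/scene0.png")[:,:,::-1],get_image("scene")):
    c=im[188:202,218:236].astype(int);w=np.clip(np.minimum(c[:,:,0],c[:,:,1])-c[:,:,2]-40,0,None)
    Y,X=np.mgrid[188:202,218:236];print(w.sum(),(w*X).sum()/w.sum(),(w*Y).sum()/w.sum())
E
```

```text
150 226.39333333333335 195.33333333333334
243 226.35390946502056 194.6008230452675
```

The yellow pin's centroid moved up 0.7 px and shows more yellow, which fits a rise of about 3–4 mm: caught. I press the release.

Emit:
jog_arm(
  series=[
    [[-1,-1,-25,0,0,0],[-1,-1,-50,0,0,0],[-1,-1,-65,0,0,0],[-1,-1,-72,0,0,0],[-1,-1,-76,0,0,0],[-1,-1,-79,0,0,0],[-1,-1,-79,0,0,0]],
  ],
)

```text
clock: 14.95
tcp_pos: [463.7, 125.4, 102.8]
orientation: [-0.373, 3.119, 0.001]
wrist_force: [-2.3, -0.5, 3.0]
width: -0.1
```

Emit:
jog_arm(
  series=[
    [[0,0,-2,0,0,0],[0,0,-3,0,0,0],[0,0,-3,0,0,0],[0,0,-3,0,0,0]],
  ],
)

```text
clock: 15.35
tcp_pos: [464.0, 125.4, 100.0]
orientation: [-0.373, 3.118, 0.001]
wrist_force: [-2.2, -0.5, 5.9]
width: -0.6
```

Emit:
jog_arm(
  series=[
    [[0,0,-2,0,0,0],[0,0,-3,0,0,0],[0,0,-3,0,0,0],[0,0,-3,0,0,0]],
  ],
)

```text
clock: 15.75
tcp_pos: [464.2, 125.4, 99.4]
orientation: [-0.373, 3.117, 0.0]
wrist_force: [-10.6, -1.1, 25.5]
width: -0.1
```

Hard stop at 99.4 mm with 25 N, so the button is fully down. I go back to the tab.

Emit:
jog_arm(
  series=[
    [[0,0,20,0,0,0],[0,0,55,0,0,0],[0,0,88,0,0,0],[9,20,88,0,0,0],[19,40,88,0,0,0],[29,59,88,0,0,0],[29,59,88,0,0,0],[29,59,88,0,0,0]],
  ],
  fingers=0.6,
)

```text
clock: 16.55
tcp_pos: [492.8, 184.1, 184.2]
orientation: [-0.374, 3.119, -0.001]
wrist_force: [0.1, 0.5, 0.8]
width: 51.3
```

Emit:
jog_arm(
  series=[
    [[0,1,-25,0,0,0],[0,1,-50,0,0,0],[0,1,-65,0,0,0],[0,1,-73,0,0,0],[0,1,-73,0,0,0]],
  ],
)

```text
clock: 17.05
tcp_pos: [491.5, 184.3, 110.4]
orientation: [0.372, -3.117, 0.001]
wrist_force: [0.2, -0.1, 0.2]
width: 51.4
```

Emit:
jog_arm(
  series=[
    [[0,0,0,0,0,0],[0,0,0,0,0,0],[0,0,0,0,0,0],[0,0,0,0,0,0],[0,0,0,0,0,0],[0,0,0,0,0,0],[0,0,0,0,0,0]],
  ],
  fingers=0,
  grip_force=40,
)

```text
clock: 17.75
tcp_pos: [493.5, 185.4, 112.5]
orientation: [-0.372, 3.117, 0.0]
wrist_force: [-1.8, -0.1, 5.9]
width: 13.4
```

Emit:
jog_arm(
  series=[
    [[0,0,3,0,0,0],[1,0,6,0,0,0],[2,0,9,0,0,0],[3,1,12,0,0,0],[3,1,12,0,0,0],[3,1,12,0,0,0]],
  ],
)

```text
clock: 18.35
tcp_pos: [496.6, 186.1, 122.7]
orientation: [-0.372, 3.118, -0.001]
wrist_force: [5.1, 0.5, -6.6]
width: 13.2
```

The lid now lifts freely past where it was caught. I follow its arc.

Emit:
jog_arm(
  series=[
    [[3,0,6,0,0,0],[7,1,12,0,0,0],[10,2,18,0,0,0],[13,3,23,0,0,0],[17,4,28,0,0,0],[21,5,33,0,0,0],[21,5,33,0,0,0]],
  ],
)

```text
clock: 19.05
tcp_pos: [516.2, 190.7, 156.9]
orientation: [0.373, -3.118, 0.002]
wrist_force: [-3.5, -3.0, -2.6]
width: 13.4
```

Emit:
jog_arm(
  series=[
    [[4,1,5,0,0,0],[8,2,10,0,0,0],[13,3,14,0,0,0],[18,4,18,0,0,0],[20,4,20,0,0,0],[20,4,20,0,0,0],[20,4,20,0,0,0],[20,4,20,0,0,0]],
  ],
)

```text
clock: 19.85
tcp_pos: [537.0, 195.4, 176.8]
orientation: [-0.373, 3.118, 0.0]
wrist_force: [-4.2, -2.9, -0.8]
width: 13.1
```

```bash
python3 - <<'E'
from bench import ctrl,get_image
import cv2,numpy as np
from scipy.spatial.transform import Rotation as R
s=ctrl.state();m=R.from_rotvec(s['orientation']).as_matrix();g=s['tcp_pos']-19*m[:,2]
print(s['tcp_pos'],s['wrist_force'],s['moment'],s['width'],'grasp',g)
a=.231;h=np.array([542+73*np.cos(a),195.4+73*np.sin(a)])
d=(g[:2]-h)@[np.cos(a),np.sin(a)];z=g[2]-93;print('r',np.hypot(d,z),'angle',np.arctan2(z,-d)-np.arctan2(38,124))
a=get_image("scene")[120:230,165:295];cv2.imwrite("pics/a4.png",cv2.resize(a,None,fx=5,fy=5,interpolation=cv2.INTER_CUBIC)[:,:,::-1])
E
```

```text
[536.98133109 195.41792021 176.78185504] [-4.21143267 -2.91777389 -0.80548701] [-0.65880205  0.65723597 -0.25298962] 13.07630894910772 grasp [536.96107315 195.41029563 195.78184271]
r 128.96876290688726 angle 0.6248662308277952
```

View pics/a4.png

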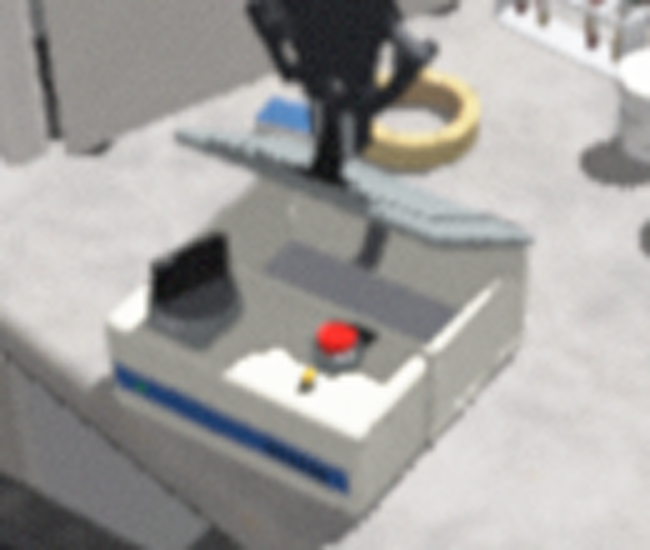

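The lid stands open, its front edge at (180,135) to (530,240), with the tab in the fingers at (330,160). The kinematics give 0.62 rad (about 36°), and the wheel is still back. I hold still briefly, then hand in.

Emit:
jog_arm(
  series=[
    [[0,0,0,0,0,0],[0,0,0,0,0,0],[0,0,0,0,0,0],[0,0,0,0,0,0],[0,0,0,0,0,0]],
  ],
)

```text
clock: 20.4
tcp_pos: [536.7, 195.4, 176.6]
orientation: [-0.373, 3.119, 0.0]
wrist_force: [-3.5, -1.7, 1.3]
width: 13.3
```

```bash
python3 -c "
from bench import ctrl
s=ctrl.state();print(s['tcp_pos'],s['width'],abs(s['joint_vel']).max());print(ctrl.finish_job())"
```

```text
[536.73865842 195.35035733 176.55168101] 13.25056031113721 0.001915031056417033
the job is handed in; nothing more can be done
None
```

The steriliser is open and I handed the job in at about 20 s, with the gripper holding the lid by its tab. No verdict was reported.

- **Handwheel:** I wound it anticlockwise about 2.8 rad until it hit the stop, with a moment of −2.3 N·m. Later pictures show it staying there.
- **Lid tried:** When I tugged the tab, the lid rose about 6 mm (0.05 rad) and stopped dead at about 19 N. The yellow telltale had also risen, so the lid was caught.
- **Release:** I let the lid down, let go, and pressed the red button to its hard stop, about 7 mm down at 25 N. The lid then lifted freely.
- **Last checks:** The lid angle works out at 0.62 rad (about 36°) from the arm's position. The grip is 13 mm wide on the 14 mm tab, and the arm is still.
- **Bystanders:** None of my moves went near the bystanders, but I did not measure their positions again at the end.
- **Measurements that disagreed:** My camera heights were about 5 mm off the text, low for the lid top and high for the tab top. I used the text's heights for the grip on the tab.

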